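# Wind a screw lift table up to the gauge pointer

### The job

The circuit board on the small screw lift table has to be brought up to working height. Fit the loose crank onto the table's slanting drive shaft and wind the table up until its top surface is level with the tip of the height gauge's pointer, keeping the board on the table and leaving the pointer where it is set. Leave the crank on the shaft.

Things in the scene. Friction and masses are not known exactly. Their poses are not given: they have to be found in the camera images.
- jack: Grey screw lift table, fixed. Origin on the bench under its lift column; -x is its drive-shaft side (towards the robot's right), z up. 200 x 136 mm foot; flat 104 x 124 mm aluminium table on four rods, top 85 mm up at the start (its lowest), travel 46 mm. A sloping gearbox at -x carries the drive shaft, which leans 30 degrees from vertical towards -x, leaving the gearbox face at x = -120, z = 62 mm.
- shaft_pin (a point): Centre of the cross pin in the drive shaft, 20 mm out from the gearbox face. z: along the shaft to its free end; x: along the pin (6 mm thick, 28 mm long), at the start running up the slope. Shaft 13 mm thick, ends 44 mm beyond the pin, last 8 mm tapered. Clockwise, seen from the free end, lifts the table 12 mm a turn, the other way lowers it; takes about 0.1 N m, stays where left. Turns with the shaft.
- table_top (a point): Middle of the top surface of the lift table; z up. It rises and sinks with the table.
- pointer_tip (a point): Tip of the height gauge's pointer: a slim level steel finger, clamped by friction on a 12 mm post (173 mm high, round base 56 mm across) fixed on the bench at the jack's -y side (behind it); the tip ends some 10 to 20 mm beside the table's edge. Its height is set anew each time, 18 to 36 mm above the table's starting height. z up.
- crank: Loose steel crank, about 0.2 kg, standing upright on its bell-shaped socket, 50 mm across. Origin: centre of the bell's open bottom; z up the socket's axis; x along the arm to the handle. Neck above the bell up to z = 60 mm, 30 mm thick; flat arm 14 mm wide at z = 60 to 68 mm, ending at x = 65 mm; on the axis above it a round boss, 20 mm thick, z = 68 to 98 mm, to lift the crank by.
- crank_socket (a point): Point on the crank's axis 11 mm above its open bottom, axes as the crank's: lies on the pin's centre when fully on. Bell inside: radius 21, depth 14 mm, then a 17 mm bore to z = 60 mm (2 mm loose round the shaft). Two jaws in the bell, at +x and -x, 10 mm wide, z = 3 to 14 mm, drive the pin: fit with the arm square to the pin, within 40 degrees. Once on, its weight keeps it on.
- crank_handle (a point): Middle of the crank's black handle, at x = 55, y = 0, z = 89 mm in the crank's frame: a round grip 16 mm thick and 37 mm long (z = 70 to 107 mm), parallel to the crank's axis. It turns freely on the crank, so fingers holding it need not turn as it goes round. The jaws have up to about 100 degrees of free play before they push the pin.
- board: Loose circuit board, 55 x 85 x 12 mm, about 30 g, lying on the lift table. Origin: centre of its underside.
There are look-alikes about, which are no part of the job. What is shaped like the part that bears pointer_tip but blue or orange is not meant.

How it is judged:
By the outcome, as a careful person would: the job done as asked, in the order asked, and still so for the second after the job is handed in, with the robot touching nothing.
It also fails if it takes over 72 s, if anything falls off the work surface, if the arm or the gripper's body presses on something with over 40 N, if the wrist force passes 120 N, or if a joint passes its speed limit or range.

### The arm

A 6-joint arm with a two-finger parallel gripper is mounted at the origin on a cart in front of the work surface, level with it; the furniture and walls round the work are solid. World frame = base frame: x ahead of the robot, y to its left, z up, the work surface at z = 0. Lengths are in mm, angles in degrees, forces in N, time in s.
With the tool pointing down it reaches from about 300 to 850 mm from the base axis. Payload 4.2 kg.
Tool frame: the origin (TCP) lies on the centre line of the jaws, within the pads' length; the fingertips stand 14 mm ahead of it and the grasp point (between the pads) lies 5 mm behind it; z points along the fingers, y is the line along which they close (so a half turn about z gives the same grasp; the last joint's range is limited). The gripper opens to 91 mm and grips with 3 to 60 N. Pads are 32 mm wide; open, the fingers measure 118 mm over their backs; the gripper's body (76 mm by 178 mm) begins 60 mm behind the grasp point.
Start: joints at [64.286, 18.312, 89.639, -0, 72.044, -1.146], TCP at [239.077, 522.957, 227.976] pointing down, gripper open.
Joint ranges: [-177.97, 177.97], [-48.28, 115.42], [12.27, 149.76], [-77.06, 257.06], [2.81, 150.46], [-146.56, 146.56]. Speed limits (degrees/s): [147.25, 147.25, 180, 180, 180, 180].

### API

Orientations are given as [roll, pitch, yaw] about the fixed x, y, z axes, in that order (R = Rz(yaw) Ry(pitch) Rx(roll)).
In Python, from workcell import env gives the robot as it stands.
- The arm moves only by the tool arm_command, never from a script. Its argument "motion" is a list of rows, each an object with "offset": the shift along the tool's x, y, z in m, a list of three; "spin": the turn about the tool's z in rad. In form: [{"offset": [tx, ty, tz], "spin": spin}, ...]. A call has 1 to 5 rows; each row shifts and turns the commanded pose from where the row before left it, along the tool's axes as they then stand; what a row does not reach is not made up. A row lasts 1/8 s, in which the tool goes at most 62.5 mm and 10.7 degrees, less where a joint would pass 70% of its speed; a pose out of reach is approached as far as the arm can. A call with a gripper value outside its range is refused whole. "jaw" is the finger opening in m, from 0 to 0.0912, set as the call begins (left out, the last holds). The fingers move at their own pace and stop on an object; "newtons" is the grip in N (left out, the last holds). Time passes only in rows, so rows that do not move let the fingers close. It gives the time, the measured TCP pose, the force, the opening and the grip force at its end, in the units of the state.
- env.state(): the state, without advancing time (a new reading comes with each control period).
- env.grab_frame(name): name is "scene" or "top"; returns (picture, depth): 384x512x3 uint8, blue, green, red; 384x512 float32, mm along the optical axis (not along the pixel's ray), 0 where there is no reading.
- env.camera_model(name): a dict with "fx", "fy", "cx", "cy" (pixels), "eye" and "rotation" of the camera in the world. Camera axes: x right, y down, z forward; pixel columns grow to the right and rows downward; lengths in mm; the calibration is good to about 2 mm. A picture is of the moment at which its call begins. camera_model takes no time and is no camera call.
- env.job_done(): hands the job in; it is judged then, once.
Trained networks look in the newest picture that a camera, given by its name, has taken for a name from the list of things; names that differ only in an ending like _2 or _b are one class to them, and where a whole thing is asked for, a point or a joint stands for the part that bears it (a point fixed in the world has none). Each returns a list of dicts, best first, with "score" (0 to 1); they miss things now and then, are a little off and sometimes report something else, mostly with a low value. They report only what shows in the picture. A call takes as long as a camera call. They do not tell look-alikes from the thing itself.
- env.boxes_of(camera, target): "bbox" ([left, top, right, bottom] in pixels, round what is visible of it).
- env.pinpoint(camera, target): "location" ([column, row] in pixels: a listed point, or the origin of a listed thing).
The state is a dict: "time_s": time; "qpos": joint angles; "qvel": joint speeds; "effort": joint torques, N m; "ee_pos": TCP position; "ee_rot": TCP orientation; "force": force on the tool from outside, world axes, zero at the start; "torque": the same for the moment, N m; "gripper_width": finger opening in mm; "gripper_force": force on a finger pad.
Only numpy, scipy, OpenCV 4.12 (cv2) and the standard library are available. Lean on these libraries where they do the work, as an engineer would, in place of code of your own. Each camera call takes 0.05 s, during which the arm holds its last target. There are 200 camera calls.

## Working session

There is one attempt and no reset: what is moved stays moved. The work goes in short steps, Python scripts to look and compute and a tool call to move; the robot and the scene stay as the last step left them, time stands still between calls to the robot, and variables do not carry over. Pictures are saved under pics/ and viewed, at most 12 in all, crops included, and the job is handed in when it is done.

Besides the shell and the picture viewer there is one more tool, called by a JSON object that holds its "name" and its "arguments", one argument or row to a line. arm_command: Moves the arm, as the interface text tells. Its arguments: {"type":"object","properties":{"motion":{"type":"array"},"jaw":{"type":"number"},"newtons":{"type":"number"}},"required":["motion"]}

```bash
ls; mkdir -p pics
cat > h.py <<'E'
import numpy as np, cv2
from scipy.spatial.transform import Rotation as R
from workcell import env
def world(cam,u,v,d):
    m=env.camera_model(cam); p=np.array([(u-m['cx'])/m['fx']*d,(v-m['cy'])/m['fy']*d,d])
    return np.array(m['rotation'])@p+np.array(m['eye'])
def proj(cam,P):
    m=env.camera_model(cam); p=np.array(m['rotation']).T@(np.array(P)-np.array(m['eye']))
    return np.array([m['fx']*p[0]/p[2]+m['cx'],m['fy']*p[1]/p[2]+m['cy'],p[2]])
def ray_z(cam,u,v,z):
    m=env.camera_model(cam); e=np.array(m['eye']); r=world(cam,u,v,1000)-e
    return e+r*(z-e[2])/r[2]
E
python3 - <<'E'
from h import *
for c in ['scene','top']:
    im,d=env.grab_frame(c); cv2.imwrite(f'pics/{c}0.png',im); np.save(f'{c}0.npy',d)
    m=env.camera_model(c); print(c,m)
    for t in ['jack','shaft_pin','table_top','pointer_tip','crank','crank_socket','crank_handle','board']:
        for r in env.pinpoint(c,t):
            u,v=r['location']; dd=d[int(round(v)),int(round(u))] if 0<=u<512 and 0<=v<384 else 0
            print(t,round(r['score'],2),np.round([u,v],1),dd,np.round(world(c,u,v,dd),0))
print(env.state())
E
```

```text
pics
scene {'fx': 466.05661248334064, 'fy': 466.05661248334064, 'cx': 242.9710829663974, 'cy': 190.58424755284838, 'eye': array([  11.75469972, -699.8153083 ,  758.20598429]), 'rotation': array([-124.43254717,    0.27297606,  -36.89133627])}
jack 0.57 [223.9 202.4] 1226.0026 [-38966. -39678. -38220.]
shaft_pin 0.45 [253.1 199.2] 1145.257 [-45330. -46041. -44583.]
shaft_pin 0.29 [164.1 154.3] 1305.4714 [-20686. -21398. -19940.]
table_top 0.78 [223.9 175.5] 1244.3568 [-39569. -40281. -38823.]
pointer_tip 0.53 [244.5 162.1] 1444.334 [-53885. -54597. -53139.]
pointer_tip 0.44 [372.5 215.8] 1080.4961 [-77200. -77912. -76454.]
pointer_tip 0.43 [295.4 182.9] 1370.1273 [-69719. -70431. -68973.]
crank 0.74 [150.5 188.3] 1336.4398 [-16298. -17009. -15551.]
crank_socket 0.65 [149.6 182.8] 1343.8123 [-16069. -16781. -15323.]
board 0.85 [224.2 176.8] 1243.9204 [-39654. -40366. -38908.]
top {'fx': 455.5136798943367, 'fy': 455.5136798943367, 'cx': 256.2673312048297, 'cy': 190.91714237521617, 'eye': array([ 409.32982403,  100.91113774, 1309.93960687]), 'rotation': array([-170.12760016,    1.16355048
[... 587 characters left out ...]
-104896. -105205. -103996.]
{'time_s': 0.9, 'qpos': array([ 6.42864459e+01,  1.83096283e+01,  8.96381077e+01,  5.04672317e-05,
        7.20417879e+01, -1.14625497e+00]), 'qvel': array([ 0.00175283, -0.07274599, -0.00844255, -0.15438114, -0.07654165,
       -0.0359213 ]), 'effort': array([-2.16700966e-03, -4.12353516e+01, -2.32228482e+01,  7.25825247e-02,
        3.76864651e-02, -1.55231936e-05]), 'ee_pos': array([239.07887898, 522.97474484, 228.00477942]), 'ee_rot': array([1.79989525e+02, 1.61568257e-04, 1.55432685e+02]), 'force': array([ 0.26766353, -1.06793438, -0.18341241]), 'torque': array([-0.03681622, -0.01664608,  0.03942514]), 'gripper_force': 0.0, 'gripper_width': 91.13617689387121}
```

Camera rotation is rpy degrees; fix the helper and view.

```bash
sed -i "s/np.array(m\['rotation'\])/rm(m)/" h.py; sed -i "4i def rm(m): return R.from_euler('xyz',m['rotation'],degrees=True).as_matrix()" h.py
python3 - <<'E'
from h import *
L={'scene':"""jack 223.9 202.4
pin 253.1 199.2
pin2 164.1 154.3
table 223.9 175.5
ptr 244.5 162.1
ptr 372.5 215.8
ptr 295.4 182.9
crank 150.5 188.3
socket 149.6 182.8
board 224.2 176.8""",'top':"""jack 237.3 207.5
pin 285.3 198.5
table 235.1 204.2
ptr 368.9 137.1
ptr 235.8 177.1
crank 169.4 250.9
socket 169.7 249.9
handle 174.8 233.9
board 238.9 202.4"""}
for c in L:
    d=np.load(c+'0.npy')
    for l in L[c].split('\n'):
        n,u,v=l.split();u=float(u);v=float(v);print(c,n,u,v,np.round(world(c,u,v,d[int(round(v)),int(round(u))])))
a=cv2.imread('pics/scene0.png')[90:270,90:410];b=cv2.imread('pics/top0.png')[100:290,110:420]
cv2.imwrite('pics/c1.png',cv2.resize(a,None,fx=2.5,fy=2.5,interpolation=2));cv2.imwrite('pics/c2.png',cv2.resize(b,None,fx=2.5,fy=2.5,interpolation=2))
E
```

```text
scene jack 223.9 202.4 [565. 127.  40.]
scene pin 253.1 199.2 [589.  33.  93.]
scene pin2 164.1 154.3 [513. 342. 105.]
scene table 223.9 175.5 [598. 172.  88.]
scene ptr 244.5 162.1 [758. 292.  14.]
scene ptr 372.5 215.8 [ 765. -192.   98.]
scene ptr 295.4 182.9 [818. 124.   1.]
scene crank 150.5 188.3 [461. 346.   9.]
scene socket 149.6 182.8 [467. 361.  18.]
scene board 224.2 176.8 [598. 169.  85.]
top jack 237.3 207.5 [579. 174.  85.]
top pin 285.3 198.5 [599.  43.  94.]
top table 235.1 204.2 [587. 179.  88.]
top ptr 368.9 137.1 [ 793. -216.   -5.]
top ptr 235.8 177.1 [680. 182.   2.]
top crank 169.4 250.9 [466. 358.  80.]
top socket 169.7 249.9 [469. 360.  67.]
top handle 174.8 233.9 [511. 342.  90.]
top board 238.9 202.4 [593. 169.  82.]
```

View pics/c1.png

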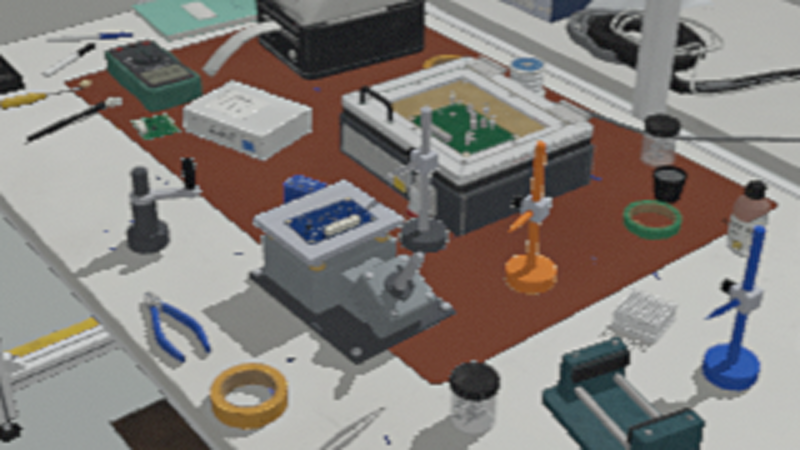

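View pics/c2.png

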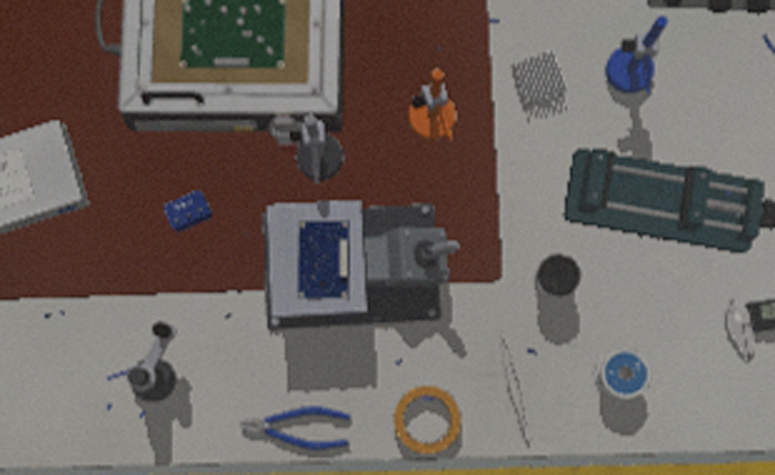

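The pictures show three gauges: grey with its post at scene (260,150) and top (237,158), orange at scene (305,190), and blue at scene (383,215). The orange and blue ones are excluded by colour, and the grey one stands behind the jack. The crank stands at scene (148,180) / top (171,250). The shaft stub is at scene (253,200) / top (287,199). Next I'll measure these from depth.

```bash
cat >> h.py <<'E'
def cloud(cam,d):
    m=env.camera_model(cam); v,u=np.mgrid[0:384,0:512]
    p=np.stack([(u-m['cx'])/m['fx']*d,(v-m['cy'])/m['fy']*d,d],-1)
    P=p@rm(m).T+np.array(m['eye']); P[d==0]=np.nan; return P
E
python3 - <<'E'
from h import *
for c in ['top','scene']:
    P=cloud(c,np.load(c+'0.npy')).reshape(-1,3)
    x,y,z=P.T
    print(c)
    b=(np.hypot(x-465,y-358)<90)
    for n,lo,hi in [('handle',101,112),('boss',92,100),('arm+',60,72),('bell',20,50)]:
        q=P[b&(z>lo)&(z<hi)]; print(n,len(q),np.round(q.mean(0),1) if len(q) else '',np.round(q.min(0)) if len(q) else '',np.round(q.max(0)) if len(q) else '')
    t=(abs(x-590)<90)&(abs(y-170)<90)&(z>80)&(z<104)
    q=P[t]; print('table',len(q),cv2.minAreaRect(q[:,:2].astype(np.float32)))
    e=q[(q[:,2]<91)];print('median z',np.median(e[:,2]))
    s=P[(abs(x-595)<45)&(y<75)&(y>-30)&(z>85)&(z<160)]; print('shaft',len(s))
    for i in np.argsort(-s[:,2])[:60:3]: print(np.round(s[i]),end=' ')
    print()
im=cv2.imread('pics/scene0.png')[115:185,215:300];im2=cv2.imread('pics/top0.png')[135:195,210:270]
a=cv2.resize(im,None,fx=6,fy=6,interpolation=2);b=cv2.resize(im2,(420,420),interpolation=2)
b=cv2.resize(im2,None,fx=4.5,fy=4.5,interpolation=2)
o=np.zeros((420,790,3),np.uint8);o[:,:510]=a;o[:270,515:785]=b;cv2.imwrite('pics/c3.png',o)
E
```

```text
top
handle 27 [512.2 345.6 105.2] [468. 337. 101.] [523. 376. 111.]
boss 46 [474.9 365.1  96.1] [460. 335.  92.] [523. 377. 100.]
arm+ 122 [488.  356.1  66.2] [456. 333.  60.] [526. 381.  71.]
bell 30 [464.7 359.1  31.6] [446. 349.  20.] [491. 377.  50.]
table 1636 ((592.8194580078125, 176.2581024169922), (124.2435073852539, 103.98100280761719), 1.716486930847168)
median z 84.52743310146434
shaft 49
[601.  26. 120.] [599.  26. 118.] [594.  29. 116.] [596.  32. 115.] [599.  34. 115.] [602.  34. 113.] [592.  29. 110.] [598.  39. 107.] [596.  36. 104.] [596.  39. 102.] [602.  41.  98.] [597.  41.  96.] [592.  39.  94.] [592.  44.  91.] [604.  43.  89.] [602.  49.  86.] [599.  49.  85.] 
scene
handle 16 [514.1 342.9 104.7] [509. 334. 101.] [521. 352. 107.]
boss 42 [481.4 359.3  95.9] [457. 335.  92.] [521. 380. 100.]
arm+ 124 [485.1 354.3  66.3] [452. 330.  60.] [524. 381.  72.]
bell 97 [461.9 360.3  34.9] [450. 343.  20.] [484. 386.  50.]
table 1042 ((590.6978759765625, 176.5684051513672), (126.67387390136719, 107.54402923583984), 1.8054770231246948)
median z 85.29928101921837
shaft 60
[594.  28. 118.] [590.  28. 117.] [600.  28. 115.] [595.  34. 114.] [593.  27. 113.] [592.  33. 110.] [589.  26. 110.] [599.  26. 108.] [590.  31. 107.] [589.  30. 104.] [589.  33. 103.] [591.  33.  99.] [594.  32.  98.] [588.  41.  96.] [594.  32.  95.] [592.  37.  93.] [597.  35.  89.] [591.  48.  88.] [592.  58.  87.] [595.  53.  86.]
```

View pics/c3.png

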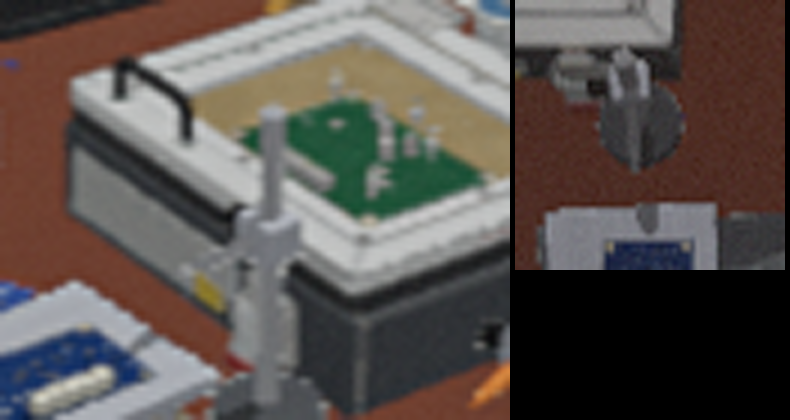

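Run:
```python
from h import *
for c in ['top','scene']:
    P=cloud(c,np.load(c+'0.npy')).reshape(-1,3); x,y,z=P.T
    q=P[(np.hypot(x-466,y-362)<25)&(z>95)&(z<104)];h=P[(np.hypot(x-515,y-343)<20)&(z>102)&(z<111)]
    for a in (q,h): print(c,len(a),np.round(np.median(a,0),1),np.round(cv2.minEnclosingCircle(a[:,:2].astype(np.float32))[0],1), np.round(a.min(0)),np.round(a.max(0)))
m1,m2=[np.array(env.camera_model(c)['eye']) for c in('scene','top')]
def tri(p,q):
    a=world('scene',*p,1000)-m1;b=world('top',*q,1000)-m2;a/=np.linalg.norm(a);b/=np.linalg.norm(b)
    s=np.linalg.lstsq(np.stack([a,-b],1),m2-m1,rcond=None)[0];A,B=m1+s[0]*a,m2+s[1]*b
    print(np.round((A+B)/2,1),'gap',np.round(np.linalg.norm(A-B),1))
tri((244.5,162.1),(235.8,177.1));tri((246.5,160.3),(237,173))
d=np.load('top0.npy');P=cloud('top',d);Ps=cloud('scene',np.load('scene0.npy'))
for v in range(150,182,2): print(v,[(int(round(P[v,u,0])),int(round(P[v,u,1])),int(round(P[v,u,2]))) for u in range(234,241)])
q=Ps.reshape(-1,3);q=q[(abs(q[:,1]-180)<40)&(q[:,0]>645)&(q[:,0]<690)&(q[:,2]>90)];print(np.round(q[np.argsort(q[:,0])][:30]).tolist())
```

```text
top 31 [470.6 369.4  97.3] [468.8 368.6] [460. 360.  95.] [479. 377. 102.]
top 23 [517.1 341.4 105.1] [517.4 343.3] [512. 337. 102.] [523. 350. 111.]
scene 19 [466.3 369.1  96.3] [468.  370.9] [461. 361.  95.] [475. 380. 100.]
scene 15 [513.5 344.1 105. ] [513.7 342.7] [509. 334. 102.] [521. 352. 107.]
[662.7 173.  104.8] gap 8.8
[670.9 170.6 109.2] gap 3.8
150 [(719, 175, 164), (719, 173, 163), (720, 170, 158), (730, 170, 121), (730, 167, 119), (730, 165, 119), (754, 166, 32)]
152 [(719, 177, 142), (718, 174, 145), (720, 172, 136), (723, 170, 127), (724, 167, 122), (725, 165, 119), (756, 168, -1)]
154 [(720, 178, 118), (719, 175, 122), (719, 173, 120), (720, 170, 118), (719, 167, 121), (719, 165, 120), (745, 167, 19)]
156 [(713, 178, 125), (713, 175, 122), (713, 173, 121), (714, 170, 117), (714, 168, 117), (714, 165, 117), (718, 163, 103)]
158 [(712, 179, 105), (711, 176, 110), (710, 174, 111), (710, 171, 110), (721, 170, 69), (734, 171, 15), (735, 168, 12)]
160 [(728, 185, 18), (704, 176, 114), (705, 174, 112), (704, 171, 115), (719, 172, 52), (722, 169, 39), (728, 168, 18)]
162 [(
[... 893 characters left out ...]
5, 2), (684, 172, 0), (683, 169, 0)]
178 [(678, 187, 0), (677, 184, 3), (677, 181, 4), (678, 178, 0), (678, 175, 0), (677, 172, 3), (677, 169, 2)]
180 [(672, 187, -1), (671, 184, 3), (672, 181, -1), (656, 174, 78), (655, 171, 83), (655, 168, 82), (655, 165, 82)]
[[668.0, 176.0, 109.0], [669.0, 172.0, 111.0], [671.0, 174.0, 112.0], [672.0, 171.0, 110.0], [675.0, 175.0, 110.0], [676.0, 168.0, 113.0], [677.0, 173.0, 110.0], [678.0, 175.0, 112.0], [679.0, 172.0, 113.0], [682.0, 171.0, 113.0], [683.0, 177.0, 112.0], [684.0, 173.0, 108.0], [685.0, 175.0, 113.0], [686.0, 172.0, 111.0], [688.0, 174.0, 106.0], [689.0, 175.0, 115.0], [689.0, 171.0, 113.0], [689.0, 176.0, 111.0], [690.0, 172.0, 109.0]]
```

Grey gauge confirmed: the finger runs toward the table, its tip is near (669,173), and its top is about z 110. Crank axis is at about (468.5,369.3) with arm yaw -29.6°. Shaft pin is at about (596,46.5,79.3). I'll move above the crank and turn so the closing line runs along the arm.

{"name": "arm_command", "arguments": {
  "motion": [
    {"offset":[-0.0545,-0.0088,0],"spin":0},
    {"offset":[-0.0545,-0.0088,0],"spin":0},
    {"offset":[-0.0545,-0.0088,0],"spin":0},
    {"offset":[-0.0545,-0.0088,0],"spin":0},
    {"offset":[-0.0545,-0.0088,0],"spin":0}
  ],
  "jaw": 0.042,
  "newtons": 5
}}

```text
time_s: 1.52
ee_pos: [470.0, 368.6, 228.1]
ee_rot: [180.0, 0.0, 155.4]
force: [1.1, 1.6, -0.3]
gripper_width: 44.6
gripper_force: 0.0
```

{"name": "arm_command", "arguments": {
  "motion": [
    {"offset":[0,0,0],"spin":0.184},
    {"offset":[0,0,0],"spin":0.184},
    {"offset":[0,0,0],"spin":0.184},
    {"offset":[0,0,0],"spin":0.184},
    {"offset":[0,0,0],"spin":0.184}
  ]
}}

```text
time_s: 2.15
ee_pos: [468.6, 369.6, 228.0]
ee_rot: [180.0, -0.0, 102.4]
force: [-0.1, 0.2, 0.2]
gripper_width: 41.6
gripper_force: 0.0
```

{"name": "arm_command", "arguments": {
  "motion": [
    {"offset":[0,0,0],"spin":0.184},
    {"offset":[0,0,0],"spin":0.184},
    {"offset":[0,0,0],"spin":0.184},
    {"offset":[0,0,0],"spin":0.184},
    {"offset":[0,0,0],"spin":0}
  ]
}}

```text
time_s: 2.78
ee_pos: [468.6, 369.6, 228.0]
ee_rot: [-180.0, -0.0, 60.7]
force: [0.2, -0.1, 0.7]
gripper_width: 41.7
gripper_force: 0.0
```

{"name": "arm_command", "arguments": {
  "motion": [
    {"offset":[0,0,0.05],"spin":0},
    {"offset":[0,0,0.05],"spin":0},
    {"offset":[0,0,0.025],"spin":0},
    {"offset":[0,0,0.012],"spin":0},
    {"offset":[0,0,0],"spin":0}
  ]
}}

```text
time_s: 3.4
ee_pos: [468.6, 369.7, 90.8]
ee_rot: [-180.0, 0.0, 60.6]
force: [0.0, 0.3, 0.2]
gripper_width: 41.8
gripper_force: 0.0
```

{"name": "arm_command", "arguments": {
  "motion": [
    {"offset":[0,0,0],"spin":0},
    {"offset":[0,0,0],"spin":0},
    {"offset":[0,0,0],"spin":0},
    {"offset":[0,0,0],"spin":0}
  ],
  "jaw": 0.0,
  "newtons": 4
}}

```text
time_s: 3.9
ee_pos: [468.8, 370.2, 91.9]
ee_rot: [180.0, -0.1, 60.5]
force: [-1.6, 0.9, 5.4]
gripper_width: 20.0
gripper_force: 4.0
```

{"name": "arm_command", "arguments": {
  "motion": [
    {"offset":[-0.0093,0,-0.0013],"spin":0},
    {"offset":[-0.0095,0,-0.0009],"spin":0},
    {"offset":[-0.0096,0,0],"spin":0},
    {"offset":[-0.0096,0,0.001],"spin":0},
    {"offset":[-0.0094,0,0.002],"spin":0}
  ]
}}

```text
time_s: 4.53
ee_pos: [444.5, 327.3, 89.9]
ee_rot: [-180.0, 0.1, 60.5]
force: [-1.4, 0.1, 3.0]
gripper_width: 20.1
gripper_force: 4.2
```

{"name": "arm_command", "arguments": {
  "motion": [
    {"offset":[0,0,0],"spin":0},
    {"offset":[0,0,0],"spin":0}
  ],
  "newtons": 30
}}

```text
time_s: 4.78
ee_pos: [445.3, 327.8, 90.1]
ee_rot: [180.0, 0.1, 60.6]
force: [-1.0, -2.9, 5.0]
gripper_width: 19.1
gripper_force: 29.9
```

{"name": "arm_command", "arguments": {
  "motion": [
    {"offset":[0,0,-0.04],"spin":0},
    {"offset":[0,0,-0.04],"spin":0},
    {"offset":[0,0,-0.02],"spin":0},
    {"offset":[0,0,0],"spin":0}
  ]
}}

```text
time_s: 5.28
ee_pos: [445.9, 328.9, 190.6]
ee_rot: [179.9, -0.1, 60.6]
force: [-0.2, -0.6, -2.7]
gripper_width: 19.2
gripper_force: 29.8
```

Run:
```python
from h import *
s=env.state();print(s['ee_pos'],s['force'],s['gripper_width'])
o=[]
for c,p in(('scene',(0,0,-60)),('top',(0,0,-40))):
    im,d=env.grab_frame(c);np.save(f'{c}1.npy',d);u,v,_=proj(c,s['ee_pos']+np.array(p));u,v=int(u),int(v)
    o.append(cv2.resize(im[max(0,v-45):v+45,max(0,u-45):u+45],(395,395),interpolation=2))
cv2.imwrite('pics/t1.png',np.hstack(o))
```

```text
[445.88566589 328.88161726 190.64083562] [-0.15413565 -0.57400101 -2.6755371 ] 19.236079192152232
```

View pics/t1.png

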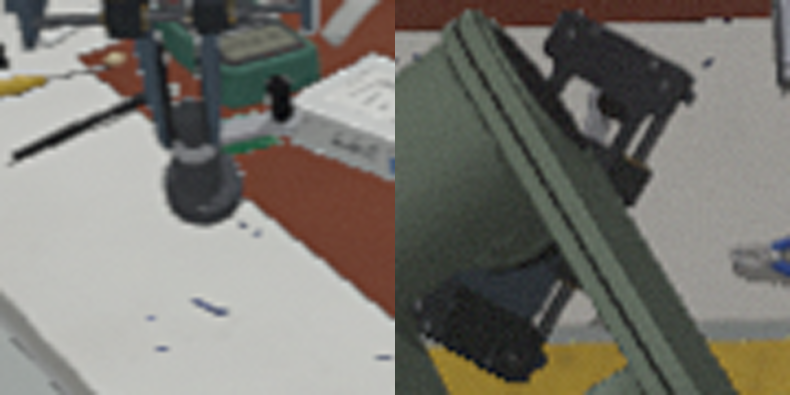

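```bash
cat >> h.py <<'E'
def tool():
    s=env.state(); return s['ee_pos'],R.from_euler('xyz',s['ee_rot'],degrees=True).as_matrix()
E
python3 - <<'E'
from h import *
p,M=tool()
P=cloud('scene',np.load('scene1.npy')).reshape(-1,3); q=(P-p)@M
q=q[(abs(q[:,1])<28)&(q[:,0]>-50)&(q[:,0]<90)&(q[:,2]>16)&(q[:,2]<110)]
for z in range(16,110,8):
    a=q[(q[:,2]>=z)&(q[:,2]<z+8)]
    if len(a)>3: print(z,len(a),'x',np.round(np.percentile(a[:,0],[5,50,95])),'y',np.round(np.percentile(a[:,1],[5,50,95])))
# model tilt fit: neck r15 (z 30-60), bell r25 (z0-~25)
print(M)
E
```

```text
16 40 x [-1.  6. 15.] y [-11.   4.  25.]
24 22 x [-1.  4. 15.] y [-12.   2.  14.]
32 19 x [ 4.  8. 18.] y [-13.   1.  12.]
40 21 x [ 9. 13. 19.] y [-12.   1.  12.]
48 34 x [14. 21. 51.] y [-21.   3.  17.]
56 52 x [19. 33. 43.] y [-24.   1.  21.]
64 64 x [17. 25. 31.] y [-21.  -2.  20.]
72 33 x [16. 20. 34.] y [-17.   2.  18.]
80 22 x [19. 24. 34.] y [-17.   0.  17.]
[[ 0.49154798  0.87084738 -0.0023286 ]
 [ 0.87084668 -0.49155199 -0.00164627]
 [-0.00257828 -0.00121864 -0.99999593]]
```

Tilt reads about 29–30°, as wanted. I'll raise, spin to the shaft's plane, and travel to the shaft.

{"name": "arm_command", "arguments": {
  "motion": [
    {"offset":[0,0,-0.03],"spin":-0.181},
    {"offset":[0,0,-0.03],"spin":-0.181},
    {"offset":[0,0,0],"spin":-0.181},
    {"offset":[0,0,0],"spin":0}
  ]
}}

```text
time_s: 5.88
ee_pos: [444.7, 328.0, 248.4]
ee_rot: [-179.8, 0.1, 91.5]
force: [0.3, -0.7, -2.5]
gripper_width: 19.0
gripper_force: 29.8
```

{"name": "arm_command", "arguments": {
  "motion": [
    {"offset":[-0.045,0.0175,0],"spin":0},
    {"offset":[-0.045,0.0175,0],"spin":0},
    {"offset":[-0.045,0.0175,0],"spin":0},
    {"offset":[-0.045,0.0175,0],"spin":0},
    {"offset":[-0.045,0.0175,0],"spin":0}
  ]
}}

```text
time_s: 6.5
ee_pos: [539.1, 104.4, 248.3]
ee_rot: [-179.8, 0.0, 91.5]
force: [1.7, 1.1, -2.5]
gripper_width: 18.9
gripper_force: 29.8
```

{"name": "arm_command", "arguments": {
  "motion": [
    {"offset":[-0.045,0.0175,0],"spin":0},
    {"offset":[-0.045,0.0175,0],"spin":0},
    {"offset":[-0.045,0.0175,0],"spin":0},
    {"offset":[0,0,0],"spin":0},
    {"offset":[0,0,0],"spin":0}
  ]
}}

```text
time_s: 7.12
ee_pos: [595.0, -27.1, 248.6]
ee_rot: [-179.8, -0.1, 91.5]
force: [-0.6, 0.8, -2.9]
gripper_width: 18.7
gripper_force: 30.0
```

Run:
```python
from h import *
from scipy.optimize import least_squares
p,M=tool();print(p,env.state()['ee_rot'])
im,d=env.grab_frame('scene');np.save('scene2.npy',d)
P=cloud('scene',d).reshape(-1,3); q=(P-p)@M
q=q[(abs(q[:,1])<30)&(q[:,0]>-10)&(q[:,0]<80)&(q[:,2]>18)&(q[:,2]<100)]
def res(t,full=False):
    th,x0,z0,y0=t; u=np.array([-np.sin(th),0,-np.cos(th)]); w=q-np.array([x0,y0,z0]); s=w@u; r=np.linalg.norm(w-s[:,None]*u,axis=1)
    m=(s>32)&(s<58); b=(s>2)&(s<16)
    e=np.where(m,r-15,np.where(b,r-25,np.where(s<2,np.hypot(s,np.maximum(r-25,0)),0)))
    return np.clip(e,-8,8)
f=least_squares(res,[.52,45.7,77.6,0],loss='soft_l1',diff_step=1e-3);print(len(q),np.degrees(f.x[0]),f.x[1:],f.cost)
u,v,_=proj('scene',p+np.array([0,20,-60]));u,v=int(u),int(v)
cv2.imwrite('pics/s2.png',cv2.resize(im[v-45:v+45,u-50:u+50],None,fx=6,fy=6,interpolation=2))
```

```text
[594.9676618  -27.14260883 248.56030225] [-1.79818107e+02 -5.62818619e-02  9.15351576e+01]
437 27.75428893007166 [43.63208116 81.89144964 -0.28772694] 79.71809812301268
```

View pics/s2.png

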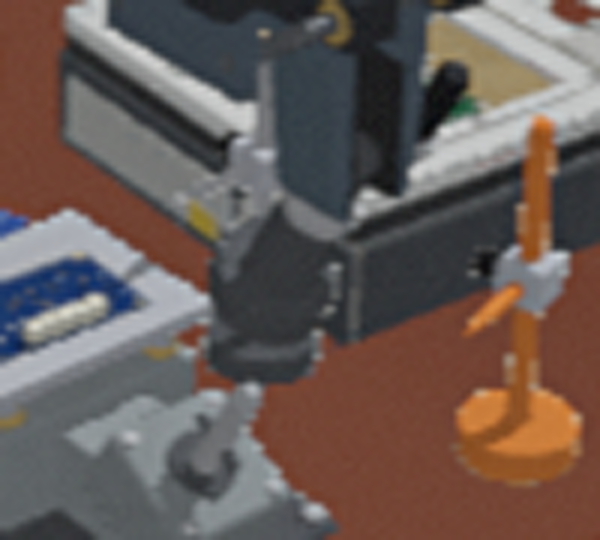

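{"name": "arm_command", "arguments": {
  "motion": [
    {"offset":[0,0.0015,0.02],"spin":0},
    {"offset":[0,0,0.018],"spin":0},
    {"offset":[0,0,0],"spin":0},
    {"offset":[0,0,0],"spin":0}
  ]
}}

```text
time_s: 7.68
ee_pos: [597.4, -26.6, 212.9]
ee_rot: [179.9, -0.0, 91.7]
force: [0.1, -0.8, -2.4]
gripper_width: 18.8
gripper_force: 30.0
```

Run:
```python
from h import *
p,M=tool();print(p)
o=[];G={}
for c in('scene','top'):
    im,d=env.grab_frame(c);np.save(f'{c}3.npy',d)
    for t in('crank_socket','shaft_pin','crank'):
        print(c,t,[(round(r['score'],2),np.round(r['location'],1).tolist()) for r in env.pinpoint(c,t)[:2]])
# expected pixels
s=np.array([.015,-.5,.866])
pin=np.array([595.9,46.5,79.3])
for n,P in(('pin',pin),('tip',pin+44*s),('bellbot30',p+M@[45.7,0,77.6]),('bellbotfit',p+M@[43.6,0,81.9])):
    print(n,np.round(P,1),np.round(proj('scene',P)[:2],1),np.round(proj('top',P)[:2],1))
im,_=env.grab_frame('scene')
u,v,_=proj('scene',pin+50*s);u,v=int(u),int(v)
cv2.imwrite('pics/s3.png',cv2.resize(im[v-35:v+35,u-40:u+40],None,fx=8,fy=8,interpolation=2));print(u,v)
```

```text
[597.3849189  -26.59910104 212.87892597]
scene crank_socket [(0.71, [261.0, 184.4])]
scene shaft_pin [(0.47, [251.8, 202.2])]
scene crank [(0.86, [258.8, 186.6]), (0.72, [245.1, 161.4])]
top crank_socket [(0.69, [299.7, 195.8])]
top shaft_pin [(0.64, [285.7, 195.2])]
top crank [(0.69, [235.6, 177.0]), (0.52, [296.1, 196.0])]
pin [595.9  46.5  79.3] [251.9 200.2] [283.8 200.4]
tip [596.6  24.5 117.4] [257.8 191.6] [292.7 197.8]
bellbot30 [596.1  19.1 135.3] [259.2 186.5] [295.2 196.8]
bellbotfit [596.2  17.  131. ] [259.7 188.4] [295.9 197. ]
258 190
```

View pics/s3.png

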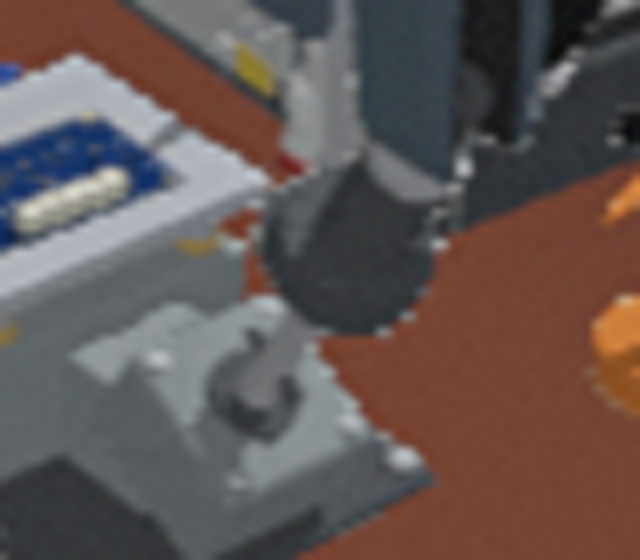

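{"name": "arm_command", "arguments": {
  "motion": [
    {"offset":[-0.0025,0,0],"spin":0},
    {"offset":[0.0038,0,0.0065],"spin":0},
    {"offset":[0.0038,0,0.0065],"spin":0},
    {"offset":[0.0038,0,0.0065],"spin":0},
    {"offset":[0,0,0],"spin":0}
  ],
  "newtons": 15
}}

```text
time_s: 8.75
ee_pos: [596.4, -18.0, 191.7]
ee_rot: [-179.9, -0.0, 91.7]
force: [0.1, 0.7, -2.7]
gripper_width: 19.5
gripper_force: 15.0
```

{"name": "arm_command", "arguments": {
  "motion": [
    {"offset":[0.0025,0,0.0043],"spin":0},
    {"offset":[0.0025,0,0.0043],"spin":0},
    {"offset":[0.0025,0,0.0043],"spin":0},
    {"offset":[0,0,0],"spin":0}
  ]
}}

```text
time_s: 9.25
ee_pos: [596.4, -10.8, 179.3]
ee_rot: [-179.9, -0.0, 91.7]
force: [-0.2, 0.1, -2.9]
gripper_width: 19.4
gripper_force: 15.0
```

{"name": "arm_command", "arguments": {
  "motion": [
    {"offset":[0.0025,0,0.0043],"spin":0},
    {"offset":[0.0025,0,0.0043],"spin":0},
    {"offset":[0.0025,0,0.0043],"spin":0},
    {"offset":[0,0,0],"spin":0}
  ]
}}

```text
time_s: 9.75
ee_pos: [596.5, -3.0, 166.4]
ee_rot: [-180.0, -0.0, 91.7]
force: [1.1, 1.0, -3.0]
gripper_width: 19.2
gripper_force: 15.0
```

{"name": "arm_command", "arguments": {
  "motion": [
    {"offset":[0.0025,0,0.0043],"spin":0},
    {"offset":[0.0025,0,0.0043],"spin":0},
    {"offset":[0,0,0],"spin":0}
  ]
}}

```text
time_s: 10.12
ee_pos: [596.2, 1.9, 157.8]
ee_rot: [-180.0, -0.0, 91.7]
force: [1.0, 0.9, -2.3]
gripper_width: 19.8
gripper_force: 15.0
```

{"name": "arm_command", "arguments": {
  "motion": [
    {"offset":[0.002,0,0.0035],"spin":0},
    {"offset":[0.002,0,0.0035],"spin":0},
    {"offset":[0,0,0],"spin":0}
  ]
}}

```text
time_s: 10.5
ee_pos: [596.2, 5.9, 150.9]
ee_rot: [-180.0, -0.0, 91.7]
force: [1.5, 1.3, -2.5]
gripper_width: 19.4
gripper_force: 15.0
```

{"name": "arm_command", "arguments": {
  "motion": [
    {"offset":[0.002,0,0.0035],"spin":0},
    {"offset":[0,0,0],"spin":0}
  ]
}}

```text
time_s: 10.75
ee_pos: [596.1, 7.8, 147.4]
ee_rot: [-180.0, -0.0, 91.7]
force: [0.9, 1.8, -2.9]
gripper_width: 19.6
gripper_force: 15.0
```

{"name": "arm_command", "arguments": {
  "motion": [
    {"offset":[0.0015,0,0.0026],"spin":0},
    {"offset":[0,0,0],"spin":0}
  ]
}}

```text
time_s: 11.0
ee_pos: [596.6, 7.9, 146.5]
ee_rot: [179.9, 0.1, 91.7]
force: [-0.1, -2.4, 4.7]
gripper_width: 19.5
gripper_force: 15.0
```

Run:
```python
from h import *
p,M=tool();print(p,env.state()['force'])
s=np.array([.015,-.5,.866]);pin=np.array([595.9,46.5,79.3])
im,d=env.grab_frame('scene');np.save('scene4.npy',d)
u,v,_=proj('scene',pin+30*s);u,v=int(u),int(v)
cv2.imwrite('pics/s4.png',cv2.resize(im[v-40:v+35,u-45:u+45],None,fx=7,fy=7,interpolation=2))
for t in('crank_socket','crank'): print(t,[(round(r['score'],2),np.round(r['location'],1).tolist()) for r in env.pinpoint('scene',t)[:2]])
print(proj('scene',pin),proj('scene',pin-11*s))
```

```text
[596.55681741   7.93566923 146.52581378] [-0.14102072 -2.39453033  4.74084962]
crank_socket [(0.56, [250.6, 203.0])]
crank [(0.86, [249.8, 204.0])]
[ 251.93219707  200.22178905 1165.35094244] [ 250.51924837  202.30711243 1174.29284372]
```

View pics/s4.png

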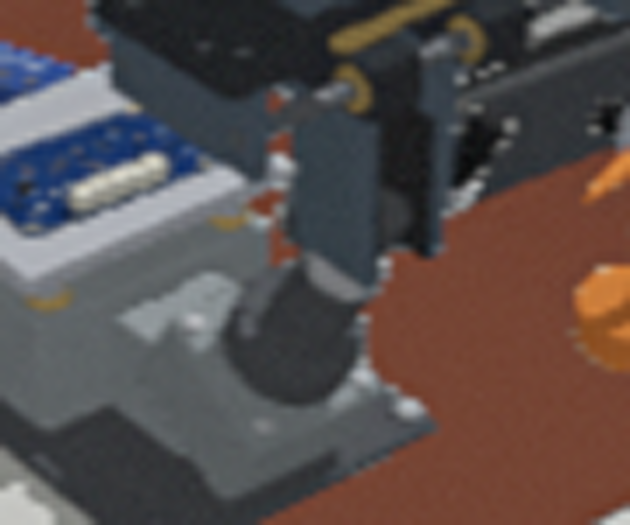

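Seated: upward resistance came up at the expected spot, and the bell sits on the gearbox collar. I'll release, rise, and measure where the handle is.

{"name": "arm_command", "arguments": {
  "motion": [
    {"offset":[0,0,0],"spin":0},
    {"offset":[0,0,0],"spin":0},
    {"offset":[0,0,-0.03],"spin":0},
    {"offset":[0,0,-0.03],"spin":0},
    {"offset":[0,0,0],"spin":0}
  ],
  "jaw": 0.042
}}

```text
time_s: 11.78
ee_pos: [597.4, 9.2, 207.2]
ee_rot: [179.7, -0.0, 91.7]
force: [0.0, 0.5, 0.2]
gripper_width: 42.0
gripper_force: 0.0
```

Run:
```python
from h import *
p,M=tool();print(p)
s=np.array([.015,-.5,.866]);pin=np.array([595.9,46.5,79.3]);C=pin+78*s
E=np.stack([[.9995,.03,0],np.cross(s,[.9995,.03,0]),s])
for c in('scene','top'):
    im,d=env.grab_frame(c);np.save(c+'5.npy',d);P=cloud(c,d).reshape(-1,3)
    q=(P-C)@E.T
    q=q[(q[:,2]>-14)&(q[:,2]<24)&(q[:,0]>38)&(q[:,0]<75)&(abs(q[:,1])<30)&(P[:,2]<185)]
    print(c,len(q)); 
    if len(q): print(np.round(np.percentile(q,[5,50,95],axis=0),1), np.round(cv2.minEnclosingCircle(q[:,:2].astype(np.float32)),1) if 0 else '')
    print([(round(r['score'],2),np.round(r['location'],1).tolist()) for r in env.pinpoint(c,'crank_handle')[:2]],proj(c,C+55*E[0]))
    if c=='scene':
        u,v,_=proj(c,C+30*E[0]);u,v=int(u),int(v);cv2.imwrite('pics/s5.png',cv2.resize(im[v-40:v+35,u-45:u+45],None,fx=7,fy=7,interpolation=2))
```

```text
[597.39544649   9.15268348 207.21525218]
scene 68
[[ 49.9  -0.2 -12. ]
 [ 53.7   5.6   4.7]
 [ 61.7  12.4  13.5]] 
[(0.74, [278.0, 176.0])] [ 279.84155574  176.54450296 1130.13549408]
top 0
[] [ 298.51820763  174.79305858 1185.85459469]
```

View pics/s5.png

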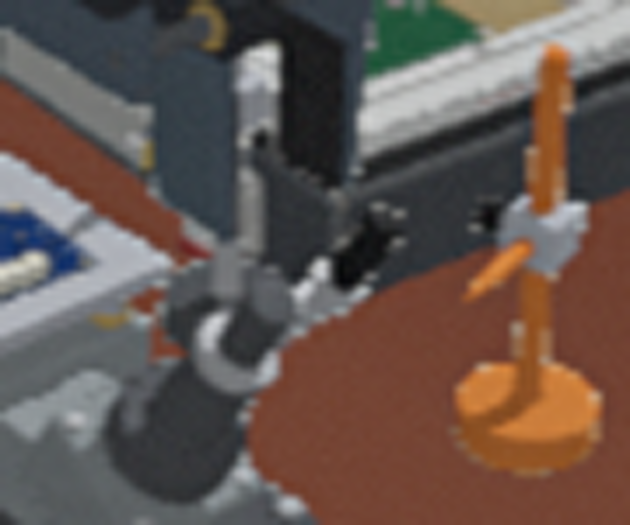

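Crank is on the shaft and released. The handle shows at crop (365,245), about 7° short of square, which is within the fit limits. I'll take the handle.

{"name": "arm_command", "arguments": {
  "motion": [
    {"offset":[0.001,0.027,0],"spin":0},
    {"offset":[0,0.0272,0],"spin":0},
    {"offset":[0,0,0.03],"spin":0},
    {"offset":[0,0,0.0268],"spin":0},
    {"offset":[0,0,0],"spin":0}
  ]
}}

```text
time_s: 12.6
ee_pos: [649.2, 11.4, 145.6]
ee_rot: [-179.7, 0.0, 91.7]
force: [0.4, 0.4, 0.9]
gripper_width: 42.1
gripper_force: 0.0
```

{"name": "arm_command", "arguments": {
  "motion": [
    {"offset":[0,0,0],"spin":0},
    {"offset":[0,0,0],"spin":0},
    {"offset":[0,0,0],"spin":0},
    {"offset":[0,0,0],"spin":0}
  ],
  "jaw": 0.0,
  "newtons": 15
}}

```text
time_s: 13.1
ee_pos: [650.8, 11.4, 149.2]
ee_rot: [179.9, 0.0, 91.7]
force: [1.3, -1.0, 2.7]
gripper_width: 15.4
gripper_force: 15.0
```

Run:
```python
import numpy as np
for k in range(0,24):
    a,b=np.radians([-7+15*k,8+15*k]); dc,ds=np.cos(b)-np.cos(a),np.sin(b)-np.sin(a)
    print(-7+15*k, "[%.1f, %.1f, %.1f]"%(-47.6*ds,55*dc,27.5*ds),end='\n' if k%5==4 else '  ')
```

```text
-7 [-12.4, -0.1, 7.2]  8 [-12.0, -3.8, 6.9]  23 [-10.7, -7.3, 6.2]  38 [-8.7, -10.2, 5.0]  53 [-6.1, -12.5, 3.5]
68 [-3.1, -13.9, 1.8]  83 [0.1, -14.4, -0.1]  98 [3.3, -13.8, -1.9]  113 [6.3, -12.4, -3.6]  128 [8.9, -10.1, -5.1]
143 [10.8, -7.1, -6.2]  158 [12.0, -3.6, -7.0]  173 [12.4, 0.1, -7.2]  188 [12.0, 3.8, -6.9]  203 [10.7, 7.3, -6.2]
218 [8.7, 10.2, -5.0]  233 [6.1, 12.5, -3.5]  248 [3.1, 13.9, -1.8]  263 [-0.1, 14.4, 0.1]  278 [-3.3, 13.8, 1.9]
293 [-6.3, 12.4, 3.6]  308 [-8.9, 10.1, 5.1]  323 [-10.8, 7.1, 6.2]  338 [-12.0, 3.6, 7.0]
```

{"name": "arm_command", "arguments": {
  "motion": [
    {"offset":[-0.0124,-0.0001,0.0072],"spin":0},
    {"offset":[-0.012,-0.0038,0.0069],"spin":0},
    {"offset":[-0.0107,-0.0073,0.0062],"spin":0},
    {"offset":[-0.0087,-0.0102,0.005],"spin":0},
    {"offset":[-0.0061,-0.0125,0.0035],"spin":0}
  ]
}}

```text
time_s: 13.72
ee_pos: [616.5, -38.8, 119.0]
ee_rot: [-179.9, -0.1, 91.6]
force: [-0.8, 5.7, 4.3]
gripper_width: 15.7
gripper_force: 15.0
```

{"name": "arm_command", "arguments": {
  "motion": [
    {"offset":[-0.0031,-0.0139,0.0018],"spin":0},
    {"offset":[0.0001,-0.0144,-0.0001],"spin":0},
    {"offset":[0.0033,-0.0138,-0.0019],"spin":0},
    {"offset":[0.0063,-0.0124,-0.0036],"spin":0},
    {"offset":[0.0089,-0.0101,-0.0051],"spin":0}
  ]
}}

```text
time_s: 14.35
ee_pos: [553.3, -25.5, 128.7]
ee_rot: [179.8, 0.0, 91.7]
force: [3.9, 2.4, -1.6]
gripper_width: 15.7
gripper_force: 15.0
```

```bash
cat > look.py <<'E'
from h import *
s=np.array([.015,-.5,.866]);pin=np.array([595.9,46.5,79.3]);C=pin+78*s
E=np.stack([[.9995,.03,0],np.cross(s,[.9995,.03,0]),s])
p,M=tool();g=p+np.array([0,0,5]);w=E@(g-C);print('t',env.state()['time_s'],'grip in crank plane',np.round(w,1),'phi',np.degrees(np.arctan2(-w[1],w[0])).round(1),'r',np.hypot(w[0],w[1]).round(1))
for c in('scene','top'):
    im,d=env.grab_frame(c);P=cloud(c,d).reshape(-1,3);x,y,z=P.T
    lx=-.03*(x-592.5)+(y-176.4);ly=(x-592.5)+.03*(y-176.4)
    t=P[(abs(lx)<46)&(abs(ly)<57)&((abs(lx)>34)|(abs(ly)>48))&(z>75)&(z<135)]
    q=P[(x>669)&(x<700)&(abs(y-174)<8)&(z>98)&(z<125)]
    print(c,'table z',np.median(t[:,2]).round(2),len(t),'finger z pct',np.percentile(q[:,2],[10,50,90]).round(1),len(q))
E
python3 look.py
```

```text
t 14.35 grip in crank plane [-44.8 -34.    4.4] phi 142.8 r 56.2Traceback (most recent call last):
  File "look.py", line 10, in <module>
    print(c,'table z',np.median(t[:,2]).round(2),len(t),'finger z pct',np.percentile(q[:,2],[10,50,90]).round(1),len(q))
                                                                       ~~~~~~~~~~~~~^^^^^^^^^^^^^^^^^^^
    return _quantile_unchecked(
        a, q, axis, out, overwrite_input, method, keepdims, weights)
    return _ureduce(a,
                    func=_quantile_ureduce_func,
    ...<5 lines>...
                    overwrite_input=overwrite_input,
                    method=method)
    r = func(a, **kwargs)
    result = _quantile(arr,
                       quantiles=q,
    ...<2 lines>...
                       out=out,
                       weights=wgt)
    slices_having_nans = np.isnan(arr[-1, ...])
                                  ~~~^^^^^^^^^
IndexError: index -1 is out of bounds for axis 0 with size 0
```

Tracking is good (phi 143°, r 56 mm, small forces). I'll continue the turn.

{"name": "arm_command", "arguments": {
  "motion": [
    {"offset":[0.0108,-0.0071,-0.0062],"spin":0},
    {"offset":[0.012,-0.0036,-0.007],"spin":0},
    {"offset":[0.0124,0.0001,-0.0072],"spin":0},
    {"offset":[0.012,0.0038,-0.0069],"spin":0},
    {"offset":[0.0107,0.0073,-0.0062],"spin":0}
  ]
}}

```text
time_s: 15.02
ee_pos: [547.5, 31.7, 162.8]
ee_rot: [-179.5, 0.2, 91.7]
force: [-8.3, -4.0, 12.0]
gripper_width: 15.6
gripper_force: 15.0
```

{"name": "arm_command", "arguments": {
  "motion": [
    {"offset":[0.0087,0.0102,-0.005],"spin":0},
    {"offset":[0.0061,0.0125,-0.0035],"spin":0},
    {"offset":[0.0031,0.0139,-0.0018],"spin":0},
    {"offset":[-0.0001,0.0144,0.0001],"spin":0},
    {"offset":[-0.0033,0.0138,0.0019],"spin":0}
  ]
}}

```text
time_s: 15.65
ee_pos: [617.9, 51.1, 174.2]
ee_rot: [179.6, -0.2, 91.7]
force: [1.7, 2.0, 11.2]
gripper_width: 15.3
gripper_force: 15.0
```

```bash
sed -i "s/np.percentile(q\[:,2\],\[10,50,90\]).round(1)/np.percentile(q[:,2],[10,50,90]).round(1) if len(q) else 0/" look.py; python3 look.py
```

```text
t 15.65 grip in crank plane [22.2 53.3  6.6] phi -67.4 r 57.8
scene table z 92.91 308 finger z pct [109.3 109.8 112.7] 6
top table z 91.99 533 finger z pct [108.5 111.5 114.9] 29
```

{"name": "arm_command", "arguments": {
  "motion": [
    {"offset":[-0.0063,0.0124,0.0036],"spin":0},
    {"offset":[-0.0089,0.0101,0.0051],"spin":0},
    {"offset":[-0.0108,0.0071,0.0062],"spin":0},
    {"offset":[-0.012,0.0036,0.007],"spin":0},
    {"offset":[-0.0124,-0.0001,0.0072],"spin":0}
  ]
}}

```text
time_s: 16.38
ee_pos: [652.1, -0.3, 142.5]
ee_rot: [179.8, -0.0, 91.7]
force: [1.6, 0.3, 3.5]
gripper_width: 15.6
gripper_force: 15.0
```

{"name": "arm_command", "arguments": {
  "motion": [
    {"offset":[-0.012,-0.0038,0.0069],"spin":0},
    {"offset":[-0.0107,-0.0073,0.0062],"spin":0},
    {"offset":[-0.0087,-0.0102,0.005],"spin":0},
    {"offset":[-0.0061,-0.0125,0.0035],"spin":0},
    {"offset":[-0.0031,-0.0139,0.0018],"spin":0}
  ]
}}

```text
time_s: 17.0
ee_pos: [602.5, -41.9, 117.3]
ee_rot: [-179.9, -0.2, 91.6]
force: [1.7, 6.2, 2.8]
gripper_width: 15.4
gripper_force: 15.0
```

{"name": "arm_command", "arguments": {
  "motion": [
    {"offset":[0.0001,-0.0144,-0.0001],"spin":0},
    {"offset":[0.0033,-0.0138,-0.0019],"spin":0},
    {"offset":[0.0063,-0.0124,-0.0036],"spin":0},
    {"offset":[0.0089,-0.0101,-0.0051],"spin":0},
    {"offset":[0.0108,-0.0071,-0.0062],"spin":0}
  ]
}}

```text
time_s: 17.62
ee_pos: [545.1, -15.0, 134.8]
ee_rot: [179.9, 0.1, 91.7]
force: [4.3, 0.3, -1.1]
gripper_width: 15.4
gripper_force: 15.0
```

{"name": "arm_command", "arguments": {
  "motion": [
    {"offset":[0.012,-0.0036,-0.007],"spin":0},
    {"offset":[0.0124,0.0001,-0.0072],"spin":0},
    {"offset":[0.012,0.0038,-0.0069],"spin":0},
    {"offset":[0.0107,0.0073,-0.0062],"spin":0},
    {"offset":[0.0087,0.0102,-0.005],"spin":0}
  ]
}}

```text
time_s: 18.25
ee_pos: [557.5, 41.6, 168.6]
ee_rot: [-179.5, 0.1, 91.7]
force: [-10.0, -0.9, 15.8]
gripper_width: 15.7
gripper_force: 15.0
```

```bash
python3 look.py
```

```text
t 18.25 grip in crank plane [-38.5  43.9   5.5] phi -131.3 r 58.4
scene table z 102.35 181 finger z pct [112.1 113.4 115.2] 4
top table z 101.85 537 finger z pct [109.5 111.3 113.2] 28
```

{"name": "arm_command", "arguments": {
  "motion": [
    {"offset":[0.0061,0.0125,-0.0035],"spin":0},
    {"offset":[0.0031,0.0139,-0.0018],"spin":0},
    {"offset":[-0.0001,0.0144,0.0001],"spin":0},
    {"offset":[-0.0033,0.0138,0.0019],"spin":0},
    {"offset":[-0.0063,0.0124,0.0036],"spin":0}
  ]
}}

```text
time_s: 18.98
ee_pos: [631.0, 44.7, 169.9]
ee_rot: [179.6, -0.1, 91.7]
force: [0.8, 0.7, 8.4]
gripper_width: 15.6
gripper_force: 15.0
```

{"name": "arm_command", "arguments": {
  "motion": [
    {"offset":[-0.0089,0.0101,0.0051],"spin":0},
    {"offset":[-0.0108,0.0071,0.0062],"spin":0},
    {"offset":[-0.012,0.0036,0.007],"spin":0},
    {"offset":[-0.0124,-0.0001,0.0072],"spin":0},
    {"offset":[-0.012,-0.0038,0.0069],"spin":0}
  ]
}}

```text
time_s: 19.6
ee_pos: [647.7, -13.0, 134.5]
ee_rot: [179.9, -0.0, 91.7]
force: [1.3, -0.5, 3.3]
gripper_width: 15.1
gripper_force: 15.0
```

{"name": "arm_command", "arguments": {
  "motion": [
    {"offset":[-0.0107,-0.0073,0.0062],"spin":0},
    {"offset":[0,0,0],"spin":0}
  ]
}}

```text
time_s: 19.85
ee_pos: [638.6, -24.9, 127.3]
ee_rot: [-179.8, 0.0, 91.6]
force: [1.4, -2.5, 3.1]
gripper_width: 15.3
gripper_force: 15.0
```

```bash
cat > fine.py <<'E'
from h import *
import look
def rot(P): # table frame: along jack x, depth y', z
    return np.stack([-.03*(P[:,0]-592.5)+(P[:,1]-176.4),(P[:,0]-592.5)+.03*(P[:,1]-176.4),P[:,2]],1)
for c in('scene','top'):
    F=[];T=[];I=[]
    for k in range(8):
        im,d=env.grab_frame(c);I.append(im.astype(np.float32));q=rot(cloud(c,d).reshape(-1,3))
        F.append(q[(q[:,1]>76)&(q[:,1]<105)&(abs(q[:,0]+1)<9)&(q[:,2]>100)&(q[:,2]<122)])
        T.append(q[(abs(q[:,0])<45)&(q[:,1]>46)&(q[:,1]<58)&(q[:,2]>95)&(q[:,2]<120)])
    F=np.vstack(F);T=np.vstack(T);np.save(c+'F.npy',F)
    print(c,'table',np.median(T[:,2]).round(2),len(T),'finger med/mean',np.median(F[:,2]).round(2),F[:,2].mean().round(2),F[:,2].std().round(2),len(F),'x pct',np.percentile(F[:,0],[2,50,98]).round(1),'tip y',F[:,1].min().round(1))
    I=np.mean(I,0).astype(np.uint8);cv2.imwrite('pics/avg_'+c+'.png',I)
    print([(round(r['score'],2),np.round(r['location'],1).tolist()) for r in env.pinpoint(c,'pointer_tip')])
a=cv2.imread('pics/avg_scene.png')[140:185,225:280];b=cv2.imread('pics/avg_top.png')[145:200,215:260]
o=np.zeros((540,790,3),np.uint8);r=cv2.resize(a,None,fx=8,fy=8,interpolation=2);o[:r.shape[0],:r.shape[1]]=r;r=cv2.resize(b,None,fx=7.5,fy=7.5,interpolation=2);o[:r.shape[0],445:445+r.shape[1]]=r[:, :345];cv2.imwrite('pics/f.png',o)
E
python3 fine.py
```

```text
t 19.85 grip in crank plane [ 40.5 -36.4   4.2] phi 41.9 r 54.5
scene table z 108.52 360 finger z pct [108.9 113.  115.1] 6
top table z 107.62 550 finger z pct [108.5 111.1 114.1] 29
scene table 108.51 603 finger med/mean 109.94 110.17 1.66 32 x pct [-7.6 -5.3 -2. ] tip y 76.6
[(0.62, [293.4, 184.1]), (0.58, [242.1, 161.3]), (0.56, [373.2, 211.5])]
top table 107.55 1158 finger med/mean 111.3 111.39 2.53 207 x pct [-8.5 -5.6 -2.4] tip y 78.2
[(0.64, [237.0, 177.5]), (0.59, [373.3, 138.7]), (0.55, [288.1, 156.9]), (0.29, [282.3, 202.0])]
```

View pics/f.png

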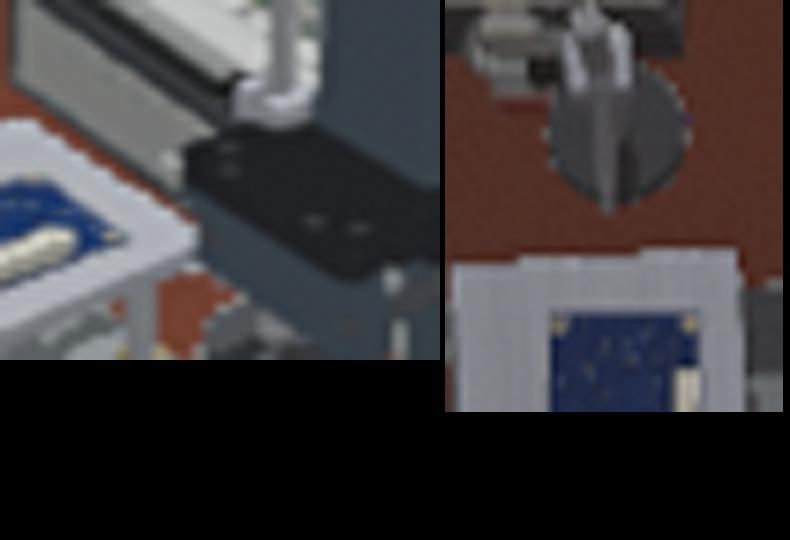

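Run:
```python
from h import *
def rot(P): return np.stack([-.03*(P[:,0]-592.5)+(P[:,1]-176.4),(P[:,0]-592.5)+.03*(P[:,1]-176.4),P[:,2]],1)
def rep(n,F):
    for lo,hi in((72,82),(82,92),(92,102),(102,112)):
        a=F[(F[:,1]>=lo)&(F[:,1]<hi)]
        if len(a): print(n,lo,len(a),'z',np.median(a[:,2]).round(1),np.mean(a[:,2]).round(1),'x',np.percentile(a[:,0],[3,50,97]).round(1))
rep('top',np.load('topF.npy'))
S=[]
for k in(0,1):
    q=rot(cloud('scene',np.load(f'scene{k}.npy')).reshape(-1,3));q=q[(q[:,1]>72)&(q[:,1]<112)&(abs(q[:,0]+4)<9)&(q[:,2]>98)&(q[:,2]<122)];S.append(q);print(len(q))
rep('scene',np.vstack(S))
im=cv2.imread('pics/scene0.png')[148:172,232:264]
im=cv2.resize(im,None,fx=24,fy=24,interpolation=2)
# overlay: predicted tip for heights 106..112 at (669.5,173)
for z in(106,109,112):
    u,v,_=proj('scene',(669.5,172.5,z));cv2.drawMarker(im,(int((u-232+.5)*24),int((v-148+.5)*24)),(0,0,255) if z==109 else (0,255,255),1,12,1)
cv2.imwrite('pics/g.png',im)
```

```text
top 72 26 z 110.7 110.6 x [-7.5 -6.  -4.5]
top 82 65 z 110.8 111.1 x [-8.2 -5.3 -2.4]
top 92 90 z 111.6 111.7 x [-8.4 -5.6 -2.4]
top 102 26 z 111.8 111.8 x [-8.8 -5.8 -3. ]
30
29
scene 72 8 z 110.5 110.6 x [-7.8 -6.1 -3.4]
scene 82 15 z 112.4 111.5 x [-10.1  -5.8  -2.7]
scene 92 21 z 111.3 111.4 x [-8.3 -6.6 -3.3]
scene 102 15 z 111.9 111.5 x [-9.3 -6.2 -2.9]
```

View pics/g.png

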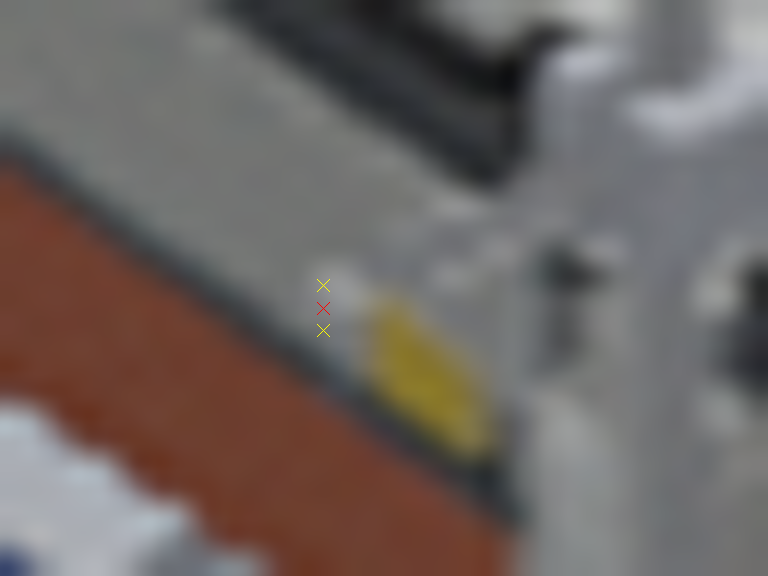

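{"name": "arm_command", "arguments": {
  "motion": [
    {"offset":[-0.0074,-0.0084,0.0043],"spin":0},
    {"offset":[-0.0057,-0.01,0.0033],"spin":0},
    {"offset":[-0.0037,-0.0112,0.0021],"spin":0},
    {"offset":[-0.0015,-0.0119,0.0009],"spin":0},
    {"offset":[0,0,0],"spin":0}
  ]
}}

```text
time_s: 21.48
ee_pos: [597.6, -42.3, 117.2]
ee_rot: [-180.0, -0.2, 91.6]
force: [0.6, 5.6, 1.9]
gripper_width: 15.9
gripper_force: 15.0
```

```bash
python3 fine.py
```

```text
t 21.475 grip in crank plane [ -1.  -55.4   3.5] phi 91.0 r 55.4
scene table z 109.96 309 finger z pct [108.  111.7 114.1] 24
top table z 109.18 556 finger z pct [109.4 112.2 114.7] 28
scene table 110.2 559 finger med/mean 111.31 111.23 2.3 182 x pct [-9.5 -6.4 -1.6] tip y 76.3
[(0.51, [375.2, 216.7]), (0.47, [246.9, 162.0]), (0.42, [293.4, 182.5]), (0.38, [254.5, 200.1])]
top table 109.09 1156 finger med/mean 111.4 111.4 2.81 208 x pct [-8.5 -5.5 -2.4] tip y 78.5
[(0.68, [236.9, 175.4]), (0.52, [371.8, 136.1]), (0.49, [288.1, 155.6])]
```

Table and pointer tip now read level in both cameras. I'll release the handle and withdraw.

{"name": "arm_command", "arguments": {
  "motion": [
    {"offset":[0,0,0],"spin":0},
    {"offset":[0,0,0],"spin":0},
    {"offset":[0,0,0],"spin":0},
    {"offset":[0,0,-0.02],"spin":0},
    {"offset":[0,0,-0.04],"spin":0}
  ],
  "jaw": 0.045
}}

```text
time_s: 23.1
ee_pos: [597.8, -43.6, 176.2]
ee_rot: [-179.7, -0.0, 91.7]
force: [0.6, -0.2, -0.9]
gripper_width: 45.0
gripper_force: 0.0
```

{"name": "arm_command", "arguments": {
  "motion": [
    {"offset":[0,0,-0.05],"spin":0},
    {"offset":[0,-0.05,-0.04],"spin":0},
    {"offset":[0,-0.05,0],"spin":0},
    {"offset":[0,-0.05,0],"spin":0},
    {"offset":[0,0,0],"spin":0}
  ]
}}

```text
time_s: 23.72
ee_pos: [447.1, -47.8, 266.8]
ee_rot: [-180.0, 0.0, 91.6]
force: [0.6, 0.4, -0.1]
gripper_width: 45.3
gripper_force: 0.0
```

```bash
python3 fine.py
python3 - <<'E'
from h import *
im,_=env.grab_frame('scene');cv2.imwrite('pics/end.png',cv2.resize(im[130:240,180:330],None,fx=5,fy=5,interpolation=2))
E
```

```text
t 23.725 grip in crank plane [-151.6   18.5  133.6] phi -173.0 r 152.7
scene table z 109.64 214 finger z pct [107.8 111.5 114.4] 25
top table z 109.15 544 finger z pct [108.4 110.2 113.9] 29
scene table 110.14 177 finger med/mean 111.31 111.16 2.27 182 x pct [-9.  -5.9 -1.3] tip y 76.2
[(0.64, [372.3, 214.4]), (0.59, [294.5, 184.9]), (0.45, [242.2, 158.6])]
top table 109.25 1154 finger med/mean 111.44 111.46 2.49 207 x pct [-8.5 -5.5 -2.5] tip y 78.7
[(0.71, [370.2, 134.7]), (0.59, [236.6, 176.3]), (0.41, [290.6, 154.3])]
```

View pics/end.png

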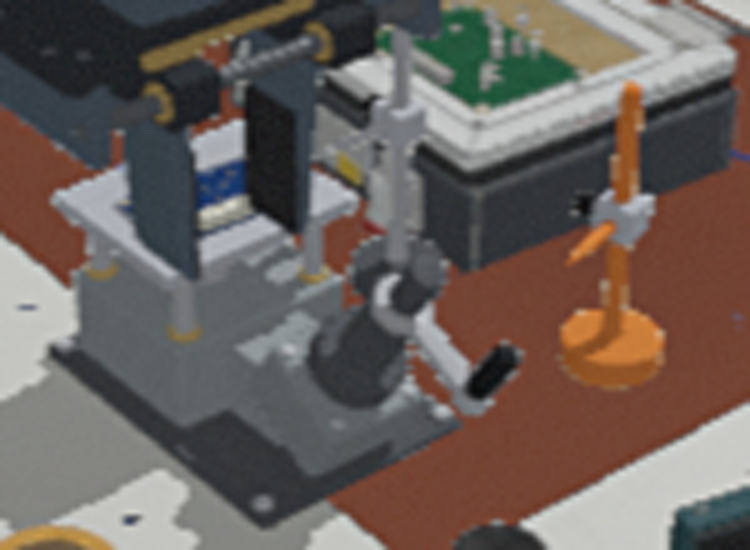

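The last picture shows the crank seated on the shaft (crop 360,340), the board on the raised table, the grey gauge where it was, and the arm clear. Handing in.

```bash
python3 -c "
from workcell import env
print(env.job_done())"
```

```text
the job is handed in; nothing more can be done
None
```

I fitted the crank onto the drive shaft and left it there, then wound the table up about 24.7 mm; at hand-in (about 25 s) both cameras put it level with the grey gauge's pointer tip to within about 1 mm, with the board still on the table and the pointer where it was set.

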